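# Tip the bearings into the pick corner of the tote and hold it

### The arm

A 6-joint arm with a two-finger parallel gripper is mounted at the origin on a cart in front of the work surface, level with it; the furniture and walls round the work are solid. World frame = base frame: x ahead of the robot, y to its left, z up, the work surface at z = 0. Lengths are in mm, angles in rad, forces in N, time in s.
With the tool pointing down it reaches from about 275 to 825 mm from the base axis. Payload 5.2 kg.
Tool frame: the origin (TCP) lies at the very end of the fingers, on their centre line; the grasp point (between the pads) lies 19 mm behind it; y points along the fingers, x is the direction in which the jaws open and shut, and the axes are right-handed (so a half turn about y gives the same grasp; the last joint's range is limited). The gripper opens to 93 mm and grips with 3 to 60 N. Pads are 15 mm wide; open, the fingers measure 128 mm over their backs; the gripper's body (75 mm by 188 mm) begins 65 mm behind the grasp point.
Start: joints at [-1.342, 0.259, 1.535, -0, 1.348, -0.203], TCP at [230.199, -499.513, 218.653] pointing down, gripper open.
Joint ranges: [-3.14, 3.14], [-0.91, 2.08], [0.19, 2.58], [-1.22, 4.36], [0.22, 2.71], [-3.12, 3.12]. Speed limits (rad/s): [2.57, 2.57, 3.14, 3.14, 3.14, 3.14].

### API

Orientations are given as a unit quaternion [x, y, z, w].
In Python, from bench import r gives the robot as it stands.
- The arm moves only by the tool servo_tool, never from a script. Its argument "moves" is a list of rows, each a list of 7 numbers: the shift along the tool's x, y, z in m, then the turn, a rotation vector about the tool's x, y, z in degrees, then the opening, from 0 (shut) to 1 (fully open). In form: [[dx, dy, dz, wx, wy, wz, grip], ...]. A call has 1 to 12 rows; each row shifts and turns the commanded pose from where the row before left it, along the tool's axes as they then stand; what a row does not reach is not made up. A row lasts 1/10 s, in which the tool goes at most 50 mm and 8.59 degrees, less where a joint would pass 70% of its speed; a pose out of reach is approached as far as the arm can. A call is refused whole if a number of a shift passes 0.05 or a number of a turn 8.59, either way. A call with a gripper value outside its range is refused whole. The fingers move at their own pace and stop on an object; "newtons" is the grip in N (left out, the last holds). Time passes only in rows, so rows that do not move let the fingers close. It gives the time, the measured TCP pose, the force and the opening at its end, in the units of the state.
- r.read_state(): the state, without advancing time (a new reading comes with each control period).
- r.snapshot(name): name is "side" or "top"; returns the picture (480x640x3 uint8, red, green, blue); there is no depth.
- r.get_calibration(name): a dict with "intrinsics" (3x3 intrinsics, pixels), "k1" (the pictures are not rectified: a ray, as slopes to the right and down, at radius r is drawn at 1 + k1 r^2 times it, then the intrinsics apply), "R" (3x3) and "t" (3): a world point X has camera coordinates R X + t. Camera axes: x right, y down, z forward; pixel columns grow to the right and rows downward; lengths in mm; the calibration is good to about 2 mm. A picture is of the moment at which its call begins. get_calibration takes no time and is no camera call.
- r.sign_off(): hands the job in, once; it reports no verdict.
Trained networks look in the newest picture that a camera, given by its name, has taken for a name from the list of things; names that differ only in an ending like _2 or _b are one class to them, and where a whole thing is asked for, a point or a joint stands for the part that bears it (a point fixed in the world has none). Each returns a list of dicts, best first, with "score" (0 to 1); they miss things now and then, are a little off and sometimes report something else, mostly with a low value. They report only what shows in the picture. A call takes as long as a camera call.
- r.look_for(camera, target): "rect" ([left, top, width, height] as shares, 0 to 1, of the picture: columns of its width, rows of its height, round what is visible of it).
- r.masks_of(camera, target): "pixels" (480x640 bool, what is visible of it) and "rect" ([left, top, width, height] as shares, 0 to 1, of the picture: columns of its width, rows of its height, round what is visible of it).
The state is a dict: "t": time; "joint_positions": joint angles; "qvel": joint speeds; "tau": joint torques, N m; "ee_pos": TCP position; "ee_rot": TCP orientation; "ft_force": force on the tool from outside, world axes, zero at the start; "moment": the same for the moment, N m; "gripper_width": opening from 0.0 (shut) to 1.0 (fully open).
Only numpy, scipy, OpenCV 4.12 (cv2) and the standard library are available. Lean on these libraries where they do the work, as an engineer would, in place of code of your own. Each camera call takes 0.05 s, during which the arm holds its last target. There are 200 camera calls.

### The job

The last four bearings lie scattered in the blue parts tote and are about to be picked by hand into the white tub that stands beside it. Take the tote by its handle, lift it clear of the bench and tip it some 30 degrees, so that all four bearings slide together into one corner of its near side (the side towards you): the left one if the white tub stands to the left of the tote, the right one if it stands to the right. Spill none, leave the other things where they are, and finish still holding the tote in the air, tilted and still, with the bearings in that corner.

Things in the scene. Friction and masses are not known exactly. Their poses are not given: they have to be found in the camera images.
- tote_grip (a point): centre of the black grip (120 mm long in y, 22 mm wide in x, 22 mm high) in the middle of the tote's fixed steel strap handle, which runs along y over the tote's middle; 98 mm above the tote's underside. Axes are the tote's: z up, x away from the robot, y to the robot's left when it stands square; it starts upright, turned up to 0.5 rad. Tote about 0.26 kg
- corner_left (a point): inner corner, on the floor, of the blue open tote (140 mm in x, 210 mm in y, walls 48 mm high and 3 mm thick, floor 3 mm) at its near (-x) left (+y) end: 67 mm in -x, 102 mm in +y, 95 mm below tote_grip, along the tote's axes
- corner_right (a point): the same at the near (-x) right (-y) end: 67 mm in -x, 102 mm in -y, 95 mm below tote_grip, along the tote's axes
- bearing_1_center (a point): shielded steel ball bearing, a flat disc 22 mm across and 7 mm high, loose on the tote's floor; its centre. Bearings start to slide on the slick floor at about 7 to 10 degrees of tilt; at about 30 degrees, with the tote's -x and the chosen y direction equally far down, they also slide along its walls into the corner within 2 s
- bearing_2_center (a point): shielded steel ball bearing, a flat disc 22 mm across and 7 mm high, loose on the tote's floor; its centre
- bearing_3_center (a point): shielded steel ball bearing, a flat disc 22 mm across and 7 mm high, loose on the tote's floor; its centre
- bearing_4_center (a point): shielded steel ball bearing, a flat disc 22 mm across and 7 mm high, loose on the tote's floor; its centre
- white_tub: round white plastic tub, 90 mm across, 36 mm high, standing about 0.25 m or more to the left of the tote (at y about 0.49) or to its right (at y about -0.09); the tote stands at y 0.18 to 0.29. Small white dishes far off to the left are not meant. The tub stays where it is. Origin: centre of its underside
- tape_roll: roll of tape lying flat, 89 mm across, 18 mm high, on the other side of the tote from the tub, left alone. Origin: centre of its underside
- part_box: small closed carton, 39 x 55 x 30 mm, beyond and to the right of the tote, left alone. Origin: centre of its underside
- fan: small black axial fan with its lead, 68 x 112 x 26 mm, beyond and to the right of the tote, left alone. Origin: centre of its underside

How it is judged:
By the outcome, as a careful person would: the job done as asked, in the order asked, and still so for the second after the job is handed in, while the arm keeps its last pose, push and grip.
It also fails if it takes over 45 s, if anything falls off the work surface, if the arm or the gripper's body presses on something with over 40 N, if the wrist force passes 120 N, or if a joint passes its speed limit or range.

## Working session

There is one attempt and no reset: what is moved stays moved. The work goes in short steps, Python scripts to look and compute and a tool call to move; the robot and the scene stay as the last step left them, time stands still between calls to the robot, and variables do not carry over. Pictures are saved under pics/ and viewed, about 8 in all and at most 12, crops included, and the job is handed in when it is done.

Besides the shell and the picture viewer there is one more tool, called after "Request:" by a JSON object that holds its "name" and its "arguments", one argument or row to a line. servo_tool: Moves the arm, as the interface text tells. Its arguments: {"type":"object","properties":{"moves":{"type":"array"},"newtons":{"type":"number"}},"required":["moves"]}

```bash
ls; mkdir -p pics; python3 - <<'E'
from bench import r
import cv2
for n in("side","top"):
    im=r.snapshot(n); cv2.imwrite(f"pics/{n}0.png",im[:,:,::-1])
    for k in("tote_grip","white_tub","tape_roll","bearing_1_center","fan","part_box"):
        for d in r.look_for(n,k)[:4]:
            x,y,w,h=d["rect"]; print(n,k,round(d["score"],2),[round(v) for v in(x*640,y*480,w*640,h*480)])
    print(r.get_calibration(n))
print(r.read_state())
E
```

```text
pics
side tote_grip 0.6 [244, 202, 94, 81]
side tape_roll 0.76 [291, 205, 33, 19]
side fan 0.97 [405, 330, 46, 40]
side part_box 0.56 [380, 309, 33, 30]
{'intrinsics': array([[525.48637656,   0.        , 317.49854317],
       [  0.        , 525.48637656, 240.65898178],
       [  0.        ,   0.        ,   1.        ]]), 'k1': -0.1029652495270272, 'R': array([[ 0.99502064, -0.0973137 , -0.02153981],
       [-0.06235516, -0.43920029, -0.8962226 ],
       [ 0.07775445,  0.8931031 , -0.44308136]]), 't': array([-526.95474192,  185.73118552,  971.46254811])}
top tote_grip 0.58 [222, 231, 101, 87]
top white_tub 0.95 [398, 265, 35, 34]
top tape_roll 0.73 [163, 230, 39, 35]
top bearing_1_center 0.37 [297, 268, 8, 14]
top fan 0.69 [410, 174, 45, 33]
top part_box 0.79 [387, 193, 28, 25]
{'intrinsics': array([[580.61583155,   0.        , 315.9776265 ],
       [  0.        , 580.61583155, 241.0762008 ],
       [  0.        ,   0.        ,   1.        ]]), 'k1': 0.0366453852625084, 'R': array([[ 0.02317699, -0.99971522,  0.0056837 ],
       [-0.99668295, -0.02354958, -0.07790072],
       [ 0.07801239, -0.00385934, -0.99694492]]), 't': array([ 148.89072692,  570.94407976, 1439.99709996])}
{'t': 0.7, 'joint_positions': array([-1.34183105e+00,  2.58538582e-01,  1.53499986e+00,  1.03997383e-06,
        1.34799807e+00, -2.02803529e-01]), 'qvel': array([-4.14302758e-04, -2.00585793e-04,  1.18799286e-03, -5.83769147e-04,
        2.30953616e-05,  1.85899321e-03]), 'tau': array([ 2.22890358e-04, -4.37057734e+01, -2.84258974e+01,  7.20758038e-02,
        3.11236968e-02,  3.92996611e-06]), 'ee_pos': array([ 230.18404898, -499.52115544,  218.68588313]), 'ee_rot': array([ 0.59551291, -0.38127357,  0.38130251, -0.59548572]), 'ft_force': array([ 0.69596288, -0.26361182, -0.13951234]), 'moment': array([-0.01286558,  0.04563034,  0.03502532]), 'gripper_width': 0.9994936862093553}
```

```bash
python3 - <<'E'
import cv2
a=cv2.imread("pics/side0.png");b=cv2.imread("pics/top0.png")
a=cv2.resize(a[190:310,210:350],None,fx=4,fy=4,interpolation=2)
cv2.imwrite("pics/a.png",a)
b2=cv2.resize(b[215:335,205:345],None,fx=5,fy=5,interpolation=2)
cv2.imwrite("pics/b.png",b2)
E
```

```text
(no output)
```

View pics/top0.png

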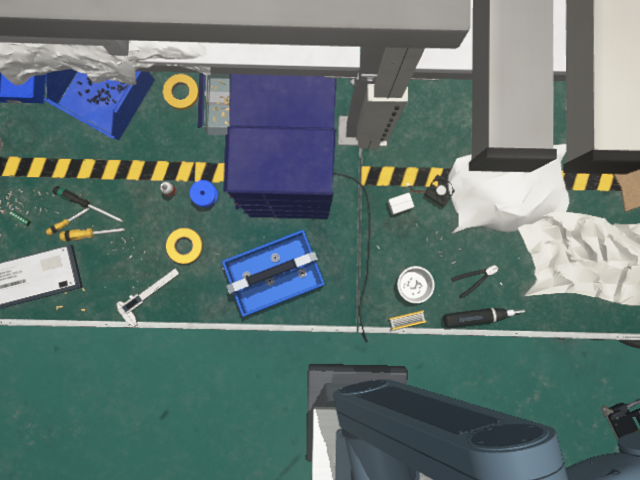

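View pics/b.png

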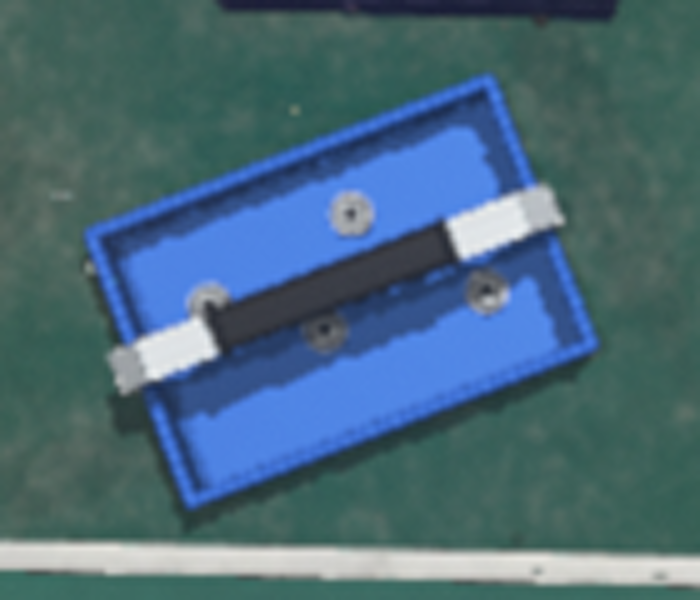

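View pics/a.png

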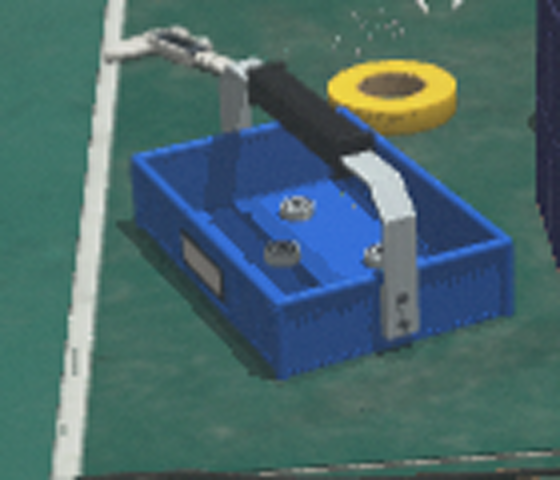

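```bash
cat > h.py <<'E'
import numpy as np, cv2
from bench import r
from scipy.spatial.transform import Rotation as Ro
def ray(n,uv):
    c=r.get_calibration(n);K=c["intrinsics"];k=c["k1"]
    d=(np.array(uv,float)-K[:2,2])/[K[0,0],K[1,1]]
    s=d.copy()
    for _ in range(20): s=d/(1+k*(s@s))
    return -c["R"].T@c["t"], c["R"].T@np.append(s,1)
def at(n,uv,z):
    o,v=ray(n,uv); return o+v*(z-o[2])/v[2]
def tri(a,b):
    A=0;B=0
    for n,uv in(("side",a),("top",b)):
        o,v=ray(n,uv);v=v/np.linalg.norm(v);P=np.eye(3)-np.outer(v,v);A=A+P;B=B+P@o
    return np.linalg.solve(A,B)
E
python3 - <<'E'
from h import *
np.set_printoptions(precision=1,suppress=True)
b=lambda u,v:(205+u/5-.4,215+v/5-.4)
C=[at("top",b(*p),48) for p in((95,235),(490,80),(595,345),(190,500))]
for p in C: print(p)
print("sides",[np.linalg.norm(C[i]-C[i-1]) for i in range(4)],"ctr",np.mean(C,0))
for e in (C[0]-C[1],C[3]-C[2]): print("yaw",np.arctan2(-e[0],e[1]))
for e in (C[1]-C[2],C[0]-C[3]): print("yaw",np.arctan2(e[1],e[0]))
im=r.snapshot("top");s=im[215:335,205:345].max(2)
n,l,st,ce=cv2.connectedComponentsWithStats((s<62).astype(np.uint8))
i=1+st[1:,4].argmax();ys,xs=np.where(l==i)
rc=cv2.minAreaRect(np.c_[xs,ys].astype(np.float32));print(rc)
print("grip top", at("top",(rc[0][0]+205,rc[0][1]+215),107))
ends=[at("top",b(*p),109) for p in((213,335),(450,243))]
print(ends,np.linalg.norm(ends[0]-ends[1]),np.mean(ends,0),np.arctan2(-(ends[0]-ends[1])[0],(ends[0]-ends[1])[1]))
# side ends: crop x4 from (210,190)
a=lambda u,v:(210+u/4-.4,190+v/4-.4)
print("tri grip",tri(a(310,117),b(332,289)))
print("cab base",at("top",(235,217),0),at("top",(330,217),0),"tub",at("top",(415,282),36))
s=r.read_state();print(Ro.from_quat(s["ee_rot"]).as_matrix())
E
```

```text
[509.2 388.4  48. ]
[590.5 196.   48. ]
[460.9 141.1  48. ]
[380.8 337.4  48. ]
sides [np.float64(138.1560643747131), np.float64(208.8595639787707), np.float64(140.7432303568014), np.float64(211.94696147054213)] ctr [485.4 265.8  48. ]
yaw 0.3995559241737781
yaw 0.3872020620984875
yaw 0.40051817182872157
yaw 0.3783044834349315
((97.0, 2.0), (4.0, 50.0), 90.0)
grip top [617.3 197.1 107. ]
[array([461.1, 322. , 109. ]), array([506.9, 211.8, 109. ])] 119.38276127312444 [484.  266.9 109. ] 0.3939723341427275
tri grip [486.  267.5  98. ]
cab base [625.9 370.8   0. ] [631.8 127.6   0. ] tub [470.3 -85.5  36. ]
[[ 0.4 -0.   0.9]
 [-0.9 -0.   0.4]
 [ 0.  -1.  -0. ]]
```

```bash
cat >> h.py <<'E'
def st():
    s=r.read_state();M=Ro.from_quat(s["ee_rot"]).as_matrix()
    return s,M
E
python3 - <<'E'
from h import *
s,M=st();p=s["ee_pos"];T=np.array([485,267,219.])
yaw=np.arctan2(M[1,0],M[0,0]);tot=.392-yaw;N=20
print(np.degrees(yaw),np.degrees(tot))
d=(T-p)/N/1000
for i in range(N):
    R=Ro.from_euler('z',tot*(i+.5)/N).as_matrix()@M
    print(np.round(R.T@d,3).tolist(),round(-np.degrees(tot)/N,2))
E
```

```text
-65.25917211525865 87.71911768438693
[-0.028, -0.0, 0.029] -4.39
[-0.026, -0.0, 0.031] -4.39
[-0.024, -0.0, 0.033] -4.39
[-0.021, -0.0, 0.034] -4.39
[-0.018, -0.0, 0.036] -4.39
[-0.016, -0.0, 0.037] -4.39
[-0.013, -0.0, 0.038] -4.39
[-0.01, -0.0, 0.039] -4.39
[-0.007, -0.0, 0.04] -4.39
[-0.004, -0.0, 0.04] -4.39
[-0.001, -0.0, 0.04] -4.39
[0.003, -0.0, 0.04] -4.39
[0.006, -0.0, 0.04] -4.39
[0.009, -0.0, 0.039] -4.39
[0.012, -0.0, 0.039] -4.39
[0.015, -0.0, 0.038] -4.39
[0.017, -0.0, 0.036] -4.39
[0.02, -0.0, 0.035] -4.39
[0.023, -0.0, 0.033] -4.39
[0.025, -0.0, 0.032] -4.39
```

Request:
{"name": "servo_tool", "arguments": {
  "moves": [
    [-0.028,0,0.029,0,-4.4,0,1],
    [-0.026,0,0.031,0,-4.4,0,1],
    [-0.024,0,0.033,0,-4.4,0,1],
    [-0.021,0,0.034,0,-4.4,0,1],
    [-0.018,0,0.036,0,-4.4,0,1],
    [-0.016,0,0.037,0,-4.4,0,1],
    [-0.013,0,0.038,0,-4.4,0,1],
    [-0.01,0,0.039,0,-4.4,0,1],
    [-0.007,0,0.04,0,-4.4,0,1],
    [-0.004,0,0.04,0,-4.4,0,1]
  ]
}}

```text
t: 1.75
ee_pos: [371.1, -120.0, 219.0]
ee_rot: [0.695, -0.129, 0.13, -0.695]
ft_force: [1.6, -0.1, 0.7]
gripper_width: 1.002
```

Request:
{"name": "servo_tool", "arguments": {
  "moves": [
    [-0.001,0,0.04,0,-4.4,0,1],
    [0.003,0,0.04,0,-4.4,0,1],
    [0.006,0,0.04,0,-4.4,0,1],
    [0.009,0,0.039,0,-4.4,0,1],
    [0.012,0,0.039,0,-4.4,0,1],
    [0.015,0,0.038,0,-4.4,0,1],
    [0.017,0,0.036,0,-4.4,0,1],
    [0.02,0,0.035,0,-4.4,0,1],
    [0.023,0,0.033,0,-4.4,0,1],
    [0.025,0,0.032,0,-4.3,0,1],
    [0,0,0,0,0,0,1],
    [0,0,0,0,0,0,1]
  ]
}}

```text
t: 2.95
ee_pos: [512.0, 256.5, 218.1]
ee_rot: [0.693, 0.139, -0.14, -0.693]
ft_force: [-0.0, -0.6, 0.1]
gripper_width: 0.999
```

```bash
cat > rel.py <<'E'
from h import *
import sys
np.set_printoptions(precision=3,suppress=True)
s,M=st();T=np.array([float(v) for v in sys.argv[1:4]])
print(s["t"],s["ee_pos"],s["joint_positions"],s["ft_force"],s["gripper_width"]);print(M)
print("yaw",np.degrees(np.arctan2(M[1,0],M[0,0])),"tool shift",M.T@(T-s["ee_pos"]))
E
python3 rel.py 485 267 79
```

```text
2.95 [512.033 256.49  218.099] [ 0.27   0.3    1.479 -0.     1.363 -0.126] [-0.01  -0.584  0.117] 0.9986982954862247
[[ 0.923 -0.001 -0.386]
 [ 0.386 -0.001  0.923]
 [-0.001 -1.    -0.   ]]
yaw 22.704947259131487 tool shift [-20.714 139.118  20.168]
```

Request:
{"name": "servo_tool", "arguments": {
  "moves": [
    [-0.021,0,0.02,0,0,0,1],
    [0,0.025,0,0,0,0,1],
    [0,0.03,0,0,0,0,1],
    [0,0.03,0,0,0,0,1],
    [0,0.025,0,0,0,0,1],
    [0,0.015,0,0,0,0,1],
    [0,0,0,0,0,0,1]
  ]
}}

```text
t: 3.65
ee_pos: [483.4, 264.3, 91.7]
ee_rot: [0.694, 0.136, -0.14, -0.693]
ft_force: [0.3, -0.9, -0.6]
gripper_width: 1.0
```

```bash
python3 rel.py 485 267 79; python3 - <<'E'
from h import *
a=r.snapshot("side");b=r.snapshot("top")
f=lambda i:cv2.resize(i,None,fx=3.6,fy=4,interpolation=2)
cv2.imwrite("pics/c.png",np.hstack([cv2.resize(a[170:310,215:350],(395,410),interpolation=2),cv2.resize(b[200:340,205:340],(395,410),interpolation=2)])[:,:,::-1])
E
```

```text
3.65 [483.362 264.301  91.716] [ 0.298  0.38   1.697 -0.     1.069 -0.095] [ 0.277 -0.898 -0.617] 1.0000794807445392
[[ 0.924 -0.005 -0.383]
 [ 0.383 -0.002  0.924]
 [-0.005 -1.     0.   ]]
yaw 22.511046482665936 tool shift [ 2.61  12.704  1.865]
```

View pics/c.png

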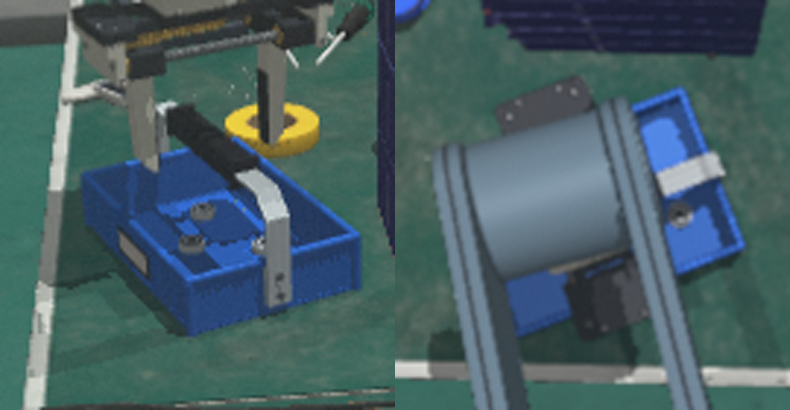

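Left half: the fingers straddle the black grip (about 205,145); the tote hasn't moved. I'll lower the last 12 mm and close.

Request:
{"name": "servo_tool", "arguments": {
  "moves": [
    [0.002,0.012,0.002,0,0,0,1],
    [0,0,0,0,0,0,1],
    [0,0,0,0,0,0,0.6],
    [0,0,0,0,0,0,0.3],
    [0,0,0,0,0,0,0],
    [0,0,0,0,0,0,0],
    [0,0,0,0,0,0,0],
    [0,0,0,0,0,0,0],
    [0,0,0,0,0,0,0]
  ],
  "newtons": 50
}}

```text
t: 4.65
ee_pos: [486.4, 269.0, 81.7]
ee_rot: [0.693, 0.139, -0.139, -0.693]
ft_force: [-0.8, -0.0, 0.0]
gripper_width: 0.446
```

```bash
python3 rel.py 485 267 79
```

```text
4.65 [486.365 269.036  81.688] [ 0.305  0.397  1.7   -0.     1.044 -0.091] [-0.824 -0.007  0.004] 0.44554417918214634
[[ 0.923  0.    -0.385]
 [ 0.385 -0.     0.923]
 [ 0.    -1.    -0.   ]]
yaw 22.644108623618777 tool shift [-2.044  2.688 -1.353]
```

Still closing (0.446 ≈ 41 mm).

Request:
{"name": "servo_tool", "arguments": {
  "moves": [
    [0,0.002,0,0,0,0,0],
    [0,0,0,0,0,0,0],
    [0,0,0,0,0,0,0],
    [0,0,0,0,0,0,0],
    [0,0,0,0,0,0,0],
    [0,0,0,0,0,0,0],
    [0,0,0,0,0,0,0],
    [0,0,0,0,0,0,0]
  ],
  "newtons": 50
}}

```text
t: 5.45
ee_pos: [486.3, 269.0, 79.5]
ee_rot: [0.693, 0.139, -0.139, -0.693]
ft_force: [-0.0, -0.4, -3.6]
gripper_width: 0.237
```

Request:
{"name": "servo_tool", "arguments": {
  "moves": [
    [0,-0.005,0,0,0,0,0],
    [0,-0.008,0,0,0,0,0],
    [0,-0.012,0,0,0,0,0],
    [0,-0.015,0,0,0,0,0],
    [0,0,0,0,0,0,0],
    [0,0,0,0,0,0,0],
    [0,0,0,0,0,0,0]
  ]
}}

```text
t: 6.15
ee_pos: [486.0, 268.9, 119.3]
ee_rot: [0.693, 0.139, -0.139, -0.693]
ft_force: [-0.4, 0.4, -3.0]
gripper_width: 0.232
```

```bash
python3 rel.py 440 260 240; python3 - <<'E'
from h import *
a=r.snapshot("side");b=r.snapshot("top")
cv2.imwrite("pics/d.png",np.hstack([cv2.resize(a[150:310,215:370],(395,410),interpolation=2),cv2.resize(b[200:340,205:340],(395,410),interpolation=2)])[:,:,::-1])
E
```

```text
6.15 [485.973 268.891 119.326] [ 0.305  0.354  1.659  0.     1.129 -0.091] [-0.425  0.395 -2.971] 0.23203361153022828
[[ 0.923 -0.001 -0.385]
 [ 0.385 -0.     0.923]
 [-0.001 -1.     0.   ]]
yaw 22.63920294831676 tool shift [ -45.934 -120.643    9.5  ]
```

View pics/d.png

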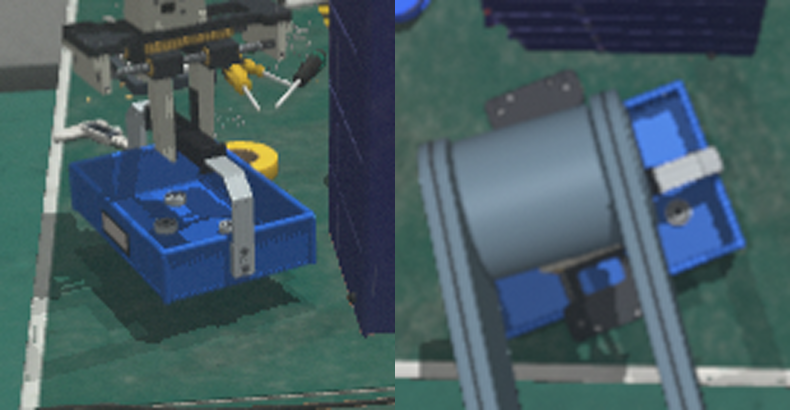

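The tote hangs level in the gripper. The weight reads about 3 N and the bearings are still inside. I'll raise it further and pull it away from the cabinet.

Request:
{"name": "servo_tool", "arguments": {
  "moves": [
    [-0.001,-0.006,0,0,0,0,0],
    [-0.003,-0.01,0,0,0,0,0],
    [-0.005,-0.012,0.001,0,0,0,0],
    [-0.006,-0.014,0.002,0,0,0,0],
    [-0.007,-0.014,0.002,0,0,0,0],
    [-0.007,-0.014,0.002,0,0,0,0],
    [-0.006,-0.014,0.001,0,0,0,0],
    [-0.005,-0.014,0.001,0,0,0,0],
    [-0.003,-0.012,0,0,0,0,0],
    [-0.002,-0.008,0,0,0,0,0],
    [-0.001,-0.004,0,0,0,0,0],
    [0,0,0,0,0,0,0]
  ]
}}

```text
t: 7.45
ee_pos: [440.7, 259.6, 242.1]
ee_rot: [-0.693, -0.139, 0.138, 0.693]
ft_force: [0.1, -0.4, -4.0]
gripper_width: 0.228
```

Request:
{"name": "servo_tool", "arguments": {
  "moves": [
    [0,0,0,0.5,0,-0.5,0],
    [0,0,0,0.9,0,-0.9,0],
    [0,0,0,0.9,0,-0.9,0],
    [0,0,0,0.9,0,-0.9,0],
    [0,0,0,0.9,0,-0.9,0],
    [0,0,0,0.9,0,-0.9,0],
    [0,0,0,0.9,0,-0.9,0],
    [0,0,0,0.9,0,-0.9,0],
    [0,0,0,0.9,0,-0.9,0],
    [0,0,0,0.9,0,-0.9,0]
  ]
}}

```text
t: 8.45
ee_pos: [440.4, 259.6, 241.7]
ee_rot: [-0.627, -0.18, 0.096, 0.752]
ft_force: [-0.9, 1.0, -3.0]
gripper_width: 0.23
```

```bash
python3 rel.py 440 260 240; python3 - <<'E'
from h import *
a=r.snapshot("side")
cv2.imwrite("pics/e.png",cv2.resize(a[90:310,195:385],(560,648),interpolation=2)[:590,:,::-1])
E
```

```text
8.45 [440.431 259.584 241.686] [ 0.18   0.068  1.73   0.191  1.232 -0.268] [-0.931  0.96  -2.975] 0.22998612278443337
[[ 0.917  0.081 -0.391]
 [ 0.37   0.196  0.908]
 [ 0.15  -0.977  0.15 ]]
yaw 21.97813898033363 tool shift [-0.495  1.695  0.293]
```

View pics/e.png

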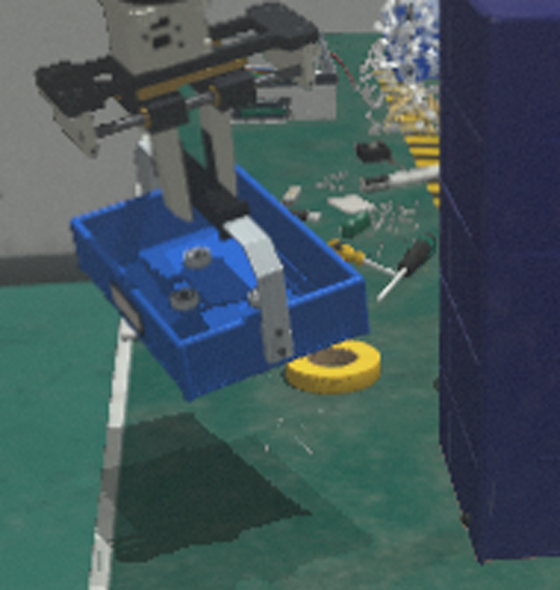

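The tilt direction is right: the near-right corner is lowest at (190,395) and the bearings haven't moved yet. I'll continue to about 30°.

Request:
{"name": "servo_tool", "arguments": {
  "moves": [
    [0,0,0,0.9,0,-0.9,0],
    [0,0,0,1,0,-1,0],
    [0,0,0,1,0,-1,0],
    [0,0,0,1,0,-1,0],
    [0,0,0,1,0,-1,0],
    [0,0,0,1,0,-1,0],
    [0,0,0,1,0,-1,0],
    [0,0,0,1,0,-1,0],
    [0,0,0,1,0,-1,0],
    [0,0,0,1,0,-1,0],
    [0,0,0,1,0,-1,0],
    [0,0,0,1,0,-1,0]
  ]
}}

```text
t: 9.7
ee_pos: [440.5, 259.3, 241.7]
ee_rot: [-0.524, -0.233, 0.036, 0.819]
ft_force: [-0.3, -0.2, -3.1]
gripper_width: 0.235
```

Request:
{"name": "servo_tool", "arguments": {
  "moves": [
    [0,0,0,0.8,0,-0.8,0],
    [0,0,0,0.4,0,-0.4,0],
    [0,0,0,0,0,0,0],
    [0,0,0,0,0,0,0],
    [0,0,0,0,0,0,0],
    [0,0,0,0,0,0,0],
    [0,0,0,0,0,0,0],
    [0,0,0,0,0,0,0],
    [0,0,0,0,0,0,0],
    [0,0,0,0,0,0,0],
    [0,0,0,0,0,0,0],
    [0,0,0,0,0,0,0]
  ]
}}

```text
t: 10.9
ee_pos: [440.4, 259.6, 241.7]
ee_rot: [-0.513, -0.238, 0.03, 0.824]
ft_force: [0.4, -0.3, -3.1]
gripper_width: 0.231
```

Request:
{"name": "servo_tool", "arguments": {
  "moves": [
    [0,0,0,0,0,0,0],
    [0,0,0,0,0,0,0],
    [0,0,0,0,0,0,0],
    [0,0,0,0,0,0,0],
    [0,0,0,0,0,0,0],
    [0,0,0,0,0,0,0],
    [0,0,0,0,0,0,0],
    [0,0,0,0,0,0,0],
    [0,0,0,0,0,0,0],
    [0,0,0,0,0,0,0],
    [0,0,0,0,0,0,0],
    [0,0,0,0,0,0,0]
  ]
}}

```text
t: 12.1
ee_pos: [440.4, 259.6, 241.7]
ee_rot: [-0.513, -0.238, 0.03, 0.824]
ft_force: [-0.6, 0.3, -2.7]
gripper_width: 0.233
```

```bash
python3 rel.py 440 260 240; python3 - <<'E'
from h import *
a=r.snapshot("side");b=r.snapshot("top")
print(len(r.masks_of("side","bearing_1_center")),[ [round(v*k) for v,k in zip(d["rect"],(640,480,640,480))]+[round(d["score"],2)] for d in r.look_for("side","bearing_1_center")])
cv2.imwrite("pics/f.png",np.hstack([cv2.resize(a[130:310,195:335],(450,579),interpolation=2),cv2.resize(b[190:340,210:345],(345,383),interpolation=2)[:579] if 0 else cv2.copyMakeBorder(cv2.resize(b[190:340,210:345],(345,383),interpolation=2),0,196,0,0,0)])[:,:,::-1])
E
```

```text
12.1 [440.437 259.615 241.663] [-0.066 -0.035  1.946  0.569  1.116 -0.687] [-0.561  0.331 -2.741] 0.23328977317230293
[[ 0.885  0.194 -0.423]
 [ 0.293  0.472  0.831]
 [ 0.361 -0.86   0.361]]
yaw 18.336328276357122 tool shift [-0.874  1.527 -0.095]
0 []
```

View pics/f.png

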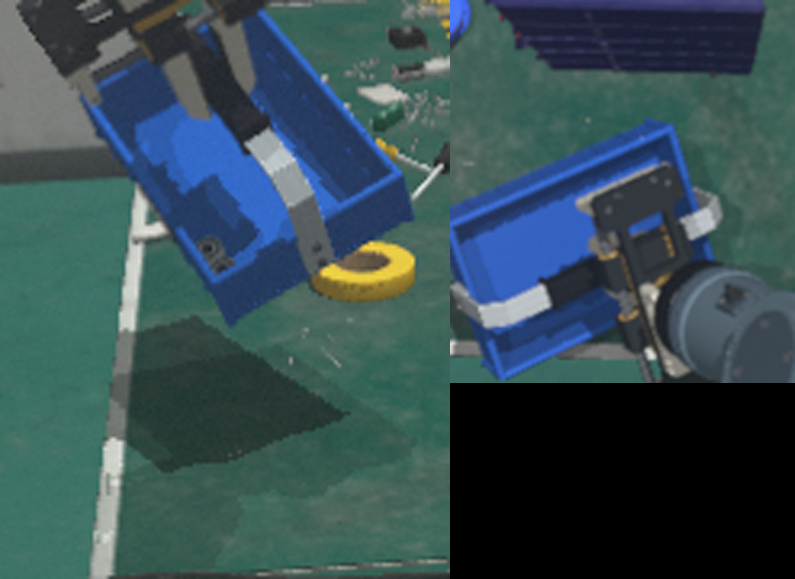

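```bash
python3 - <<'E'
from h import *
a=r.snapshot("side")
cv2.imwrite("pics/g.png",cv2.resize(a[190:235,240:300],(800,600),interpolation=2)[:,:,::-1])
s,M=st();g=s["ee_pos"]-19*M[:,1]
c=r.get_calibration("side");K=c["intrinsics"]
def px(X):
    q=c["R"]@X+c["t"];q=q[:2]/q[2];q=q*(1+c["k1"]*(q@q));return K[:2,:2]@q+K[:2,2]
T=lambda x,y,z:g+M@np.array([x,-z,y])
print("cam",-c["R"].T@c["t"],"corner world",T(-67,-102,-95))
for n,p in dict(corner=(-67,-102,-95),rimNR=(-70,-105,-50),rimFR=(70,-105,-50),rimNL=(-70,105,-50),under=(-70,-105,-98),b1=(-56,-91,-88),b2x=(-34,-91,-88),b2y=(-56,-69,-88),b3y=(-56,-47,-88),bd=(-34,-69,-88)).items():
    u=px(T(*p));print(n,u.round(),((u-[195,130])*[450/140,579/180]).round(),((u-[240,190])*13.33).round())
E
```

```text
cam [ 460.37660983 -837.32294394  585.54292785] corner world [438.9720075  191.03850285 115.32051719]
corner [266. 227.] [227. 313.] [341. 496.]
rimNR [260. 216.] [208. 278.] [262. 352.]
rimFR [317. 183.] [392. 172.] [1024.  -89.]
rimNL [219. 158.] [77. 91.] [-280. -421.]
under [265. 230.] [226. 320.] [338. 528.]
b1 [267. 219.] [231. 288.] [358. 392.]
b2x [276. 214.] [259. 271.] [475. 324.]
b2y [262. 213.] [216. 267.] [297. 306.]
b3y [258. 207.] [202. 246.] [237. 221.]
bd [271. 208.] [244. 251.] [413. 239.]
```

View pics/g.png

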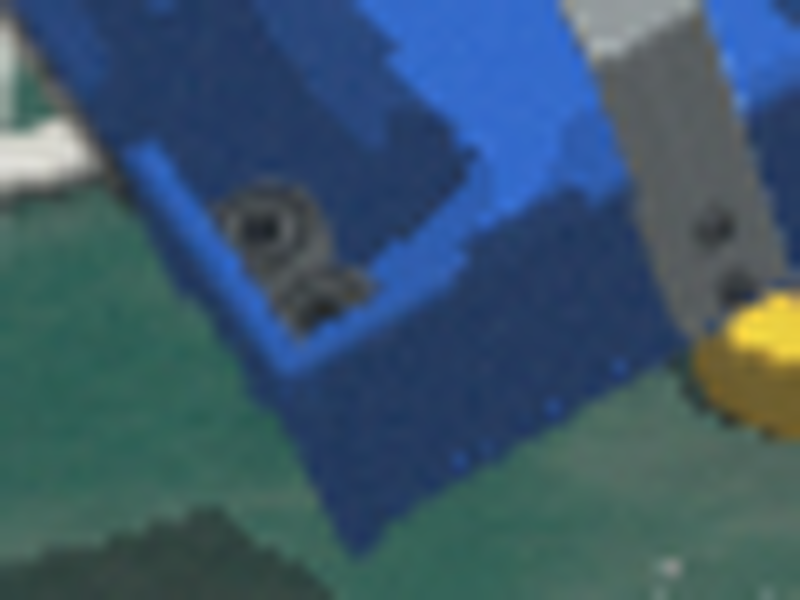

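Two bearings show at crop (265,225) and (320,295). They match the 2nd and 3rd places from the corner along the near wall, and nothing is left on the visible floor. The other two would be hidden behind the right wall at the corner. I'll tip the near side a little further and back, so that any bearing lagging along that hidden wall slides down.

Request:
{"name": "servo_tool", "arguments": {
  "moves": [
    [0,0,0,0,0,-1,0],
    [0,0,0,0,0,-1.5,0],
    [0,0,0,0,0,-1.5,0],
    [0,0,0,0,0,-1,0],
    [0,0,0,0,0,0,0],
    [0,0,0,0,0,0,0],
    [0,0,0,0,0,0,0],
    [0,0,0,0,0,0,0],
    [0,0,0,0,0,1,0],
    [0,0,0,0,0,1.5,0],
    [0,0,0,0,0,1.5,0],
    [0,0,0,0,0,1,0]
  ]
}}

```text
t: 13.55
ee_pos: [441.0, 259.7, 241.9]
ee_rot: [-0.513, -0.237, 0.031, 0.824]
ft_force: [1.7, -0.4, -2.5]
gripper_width: 0.236
```

Request:
{"name": "servo_tool", "arguments": {
  "moves": [
    [0,0,0,0,0,0,0],
    [0,0,0,0,0,0,0],
    [0,0,0,0,0,0,0],
    [0,0,0,0,0,0,0],
    [0,0,0,0,0,0,0],
    [0,0,0,0,0,0,0],
    [0,0,0,0,0,0,0],
    [0,0,0,0,0,0,0],
    [0,0,0,0,0,0,0],
    [0,0,0,0,0,0,0],
    [0,0,0,0,0,0,0],
    [0,0,0,0,0,0,0]
  ]
}}

```text
t: 14.75
ee_pos: [440.4, 259.6, 241.7]
ee_rot: [-0.513, -0.238, 0.03, 0.824]
ft_force: [-0.3, -0.3, -3.0]
gripper_width: 0.236
```

```bash
python3 rel.py 440 260 240; python3 - <<'E'
from h import *
a=r.snapshot("side");b=r.snapshot("top")
t0=cv2.imread("pics/top0.png")[:,:,::-1]
print("top diff tub/tape/box/fan",[int(np.abs(b[y:y+h,x:x+w].astype(int)-t0[y:y+h,x:x+w]).max()) for x,y,w,h in((398,265,35,34),(163,230,39,35),(387,193,28,25),(410,174,45,33))])
for _ in range(2): a2=r.snapshot("side")
print("still:",np.abs(a2.astype(int)-a)[130:310,195:335].max())
cv2.imwrite("pics/h.png",np.hstack([cv2.resize(a[190:235,240:300],(400,300),interpolation=2),cv2.resize(a[130:310,195:355],(267,300),interpolation=2)])[:,:,::-1])
E
```

```text
14.75 [440.443 259.623 241.662] [-0.066 -0.035  1.946  0.569  1.116 -0.687] [-0.345 -0.293 -3.003] 0.2364441886095806
[[ 0.885  0.194 -0.423]
 [ 0.293  0.472  0.831]
 [ 0.361 -0.86   0.361]]
yaw 18.333827021708956 tool shift [-0.881  1.521 -0.099]
top diff tub/tape/box/fan [5, 5, 5, 5]
still: 12
```

View pics/h.png

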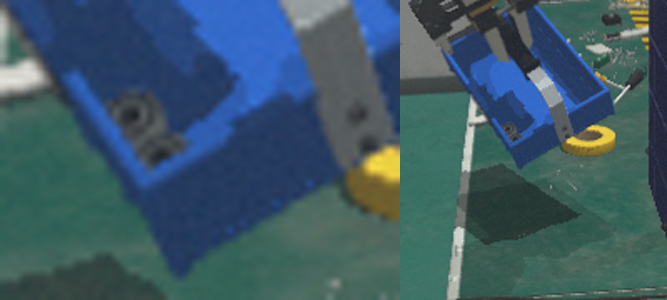

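The cluster is unchanged at the near-right corner, crop (135,110) and (165,150). The scene is still and the other things haven't moved, so I'm handing in.

```bash
python3 -c "
from bench import r
print(r.sign_off())"
```

```text
the job is handed in; nothing more can be done
None
```

I handed the job in at about 15 s. The tote is in the air, tilted, with the bearings in its near-right corner, but I could only see two of the four there. The white tub stood to the right of the tote, so I chose the near-right corner. I gripped the tote by its handle at 50 N, lifted it, drew it back from the cabinet and tipped it 30.7°, with the -x and -y sides equally far down.

**Last checks:**
- **Hold:** the arm was still and the load steady at about 3 N. The lowest corner was about 115 mm above the bench.
- **Other things:** the tub, tape roll, carton and fan looked unchanged in the top picture.
- **Spills:** I saw no bearing on the bench, or on any part of the tote's floor that shows.
- **Bearings:** the two I could see sit at the second and third places from the corner along the near wall. The other two should be right in the corner, hidden from both cameras by the tote's end wall and the gripper, so I inferred their place. I tipped the near side about 5° further and back in case one was lagging along that wall. The picture looked the same afterwards.
- **Network:** it reported no bearings in the tilted picture, so the bearing positions come from the side pictures and the camera geometry.

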